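# Put the screw carton away and click the fastener drawer shut

## Robot

A 6-joint arm with a two-finger parallel gripper is mounted at the origin on the work surface. World frame = base frame: x ahead of the robot, y to its left, z up, the work surface at z = 0. Lengths are in m, angles in rad, forces in N, time in s.
With the tool pointing down it reaches from about 0.3 to 1 m from the base axis. Payload 5.1 kg.
Tool frame: the origin (TCP) lies at the very end of the fingers, on their centre line; the grasp point (between the pads) lies 19 mm behind it; z points along the fingers, y is the line along which they close (so a half turn about z gives the same grasp; the last joint's range is limited). The gripper opens to 95 mm and grips with 3 to 60 N. Pads are 20 mm wide; open, the fingers measure 119 mm over their backs; the gripper's body (75 mm by 180 mm) begins 59 mm behind the grasp point.
Start: joints at [-1.289, 0.124, 1.65, -0, 1.367, -0.083], TCP at [0.232, -0.607, 0.215] pointing down, gripper open.
Joint ranges: [-2.61, 2.61], [-1.02, 2.33], [0.03, 2.71], [-1.35, 4.49], [0.32, 2.68], [-2.91, 2.91]. Speed limits (rad/s): [2.57, 2.57, 3.14, 3.14, 3.14, 3.14].

## Interface

Orientations are given as a unit quaternion [w, x, y, z].
In Python, from bench import arm gives the robot as it stands.
- The arm moves only by the tool jog_arm, never from a script. Its argument "rows" is a list of rows, each a list of 5 numbers: the finger opening in mm, from 0 to 95.1, then the shift along the tool's x, y, z in units of 25 mm (1.0 is 25 mm), then the turn about the tool's z in units of 8 degrees (1.0 is 8 degrees). In form: [[jaw, x, y, z, roll], ...]. A call has 1 to 12 rows; each row is the pose to reach, as a shift and turn from the pose commanded when the call began, along the tool's axes at that moment; what a row does not reach only later rows make up. A row lasts 1/8 s, in which the tool goes at most 62.5 mm and 10.7 degrees, less where a joint would pass 70% of its speed; a pose out of reach is approached as far as the arm can. A call with a gripper value outside its range is refused whole. The fingers move at their own pace and stop on an object; "newtons" is the grip in N (left out, the last holds). Time passes only in rows, so rows that repeat a pose let the fingers close. It gives the time, the measured TCP pose, the force, the opening and the grip force at its end, in the units of the state.
- arm.state(): the state, without advancing time (a new reading comes with each control period).
- arm.capture(name): name is "scene" or "top" or "wrist"; returns a dict with "image" (400x640x3 uint8, blue, green, red), "fx", "fy", "cx", "cy" (pixels), "position" and "rotation" of the camera in the world; the wrist camera has in their place "mount" (4x4, takes a point from camera to tool coordinates, whose origin is the TCP and whose axes are the flange's). Camera axes: x right, y up, looking along -z (the intrinsics and any distortion apply to the point x, -y, -z); pixel columns grow to the right and rows downward; lengths in m; the calibration is good to about 2 mm. A picture is of the moment at which its call begins: read the wrist's pose just before it. There is no depth.
- arm.hand_in(): hands the job in; it is judged then, once.
Trained networks look in the newest picture that a camera, given by its name, has taken for a name from the list of things; names that differ only in an ending like _2 or _b are one class to them, and where a whole thing is asked for, a point or a joint stands for the part that bears it (a point fixed in the world has none). Each returns a list of dicts, best first, with "p" (0 to 1); they miss things now and then, are a little off and sometimes report something else, mostly with a low value. They report only what shows in the picture. A call takes as long as a camera call. They do not tell look-alikes from the thing itself.
- arm.spot_in(camera, target): "bbox" ([left, top, width, height] in pixels, round what is visible of it).
The state is a dict: "t": time; "qpos": joint angles; "joint_vel": joint speeds; "joint_efforts": joint torques, N m; "position": TCP position; "ee_rot": TCP orientation; "ft_force": force on the tool from outside, world axes, zero at the start; "moment": the same for the moment, N m; "grip_width": finger opening in m; "finger_force": force on a finger pad.
Only numpy, scipy, OpenCV 4.12 (cv2) and the standard library are available. Lean on these libraries where they do the work, as an engineer would, in place of code of your own. Each camera call takes 0.05 s, during which the arm holds its last target. There are 200 camera calls.

## Task

Lay the small flat carton of screws down flat in the empty front part of the drawer that stands open, setting it down rather than dropping it. Then push that drawer home, past the first resistance of its catch, until it has clicked in and sits firmly against its stop - without slamming or ramming it, and leaving the other things on the bench where they are.

Things in the scene. Friction and masses are not known exactly. Their poses are not given: they have to be found in the camera images.
- carcass: Plywood rack, 360 (x) x 540 (y) x 205 mm high. Origin: on the bench, below the middle of the upper front edge; x points into the rack, y left, z up. Below are three drawers; the middle one (y = 0) stands open, the outer two are shut. The drawer slides on a floor at z = 52 mm, which reaches out to x = -72 mm. Seated, the drawer's origin is at x = 144 to 166 mm: exactly where can only be felt.
- lip (a point): Middle of the lower front edge of the rack's upper row of bins (rack frame x = 0, y = 0, z = 127 mm). The upper row's face rises from here to 187 mm; above that a ledge sticks out 15 mm to 205 mm. The drawer's face ends up between 6 mm in front of the lip and 16 mm behind it, so an upright hand cannot follow the drawer home, a tool leaned back (fingertips forward and down) can.
- drawer: The open plywood drawer, loose in its bay (2.5 mm play each side), 300 (x) x 158 (y) x 70 mm high, about 0.65 kg. Origin: centre of its underside; x points into the rack. Front wall 12 mm, sides 9 mm thick and 66 mm high, floor 6 mm. Front compartment empty: x -138 to -26 mm, y -70 to 70 mm inside; screws lie behind a 46 mm high divider. It starts 125 to 150 mm out from the lip.
- face (a point): Centre of the drawer's flat front face, which has no handle (drawer frame x = -150, y = 0, z = 35 mm). Sliding takes 3 to 6 N, more if the face is also pressed down. About 45 mm before the seat the catch's ramp adds 3 to 8 N for 15 mm, then drags for 20 mm; in the last 8 mm the catch drops, then comes a hard stop.
- catch (a joint): Lift of the sprung catch pin hidden in the rack above the drawer's middle, in m: 0 while nothing is under it, about 0.006 while it rides on the drawer's cam, back to 0 when it has dropped in behind the cam with the drawer seated (under 0.0025 counts as dropped).
- carton: Small flat cardboard carton of screws with a pale paper band round its middle, 76 (x) x 44 (y) x 30 mm high, about 0.12 kg, lying on the bench to the left or right of the open drawer. Origin: centre of its underside; x along its length.
- jar: Bystander: glass jar with a steel lid, 60 mm wide, 72 mm high, on the other side of the drawer from the carton. Origin: centre of its underside.
- tallbox: Bystander: cube-like plain cardboard box, 62 x 62 x 70 mm high, further left. Origin: centre of its underside.
- tape: Bystander: black tape measure, 62 x 34 x 60 mm high, further right. Origin: centre of its underside.
- driver: Bystander: screwdriver 170 mm long, lying on the bench between the robot and the drawer. Origin: at its middle, on the bench; x along it, tip at +x.
There are look-alikes about, which are no part of the job. What is shaped like the carton but blue, pink or yellow is not meant.

How it is judged:
By the outcome, as a careful person would: the job done as asked, in the order asked, and still so for the second after the job is handed in, with the robot touching nothing.
It also fails if it takes over 64 s, if anything falls off the work surface, if the arm or the gripper's body presses on something with over 40 N, if the wrist force passes 120 N, or if a joint passes its speed limit or range.

## Working session

There is one attempt and no reset: what is moved stays moved. The work goes in short steps, Python scripts to look and compute and a tool call to move; the robot and the scene stay as the last step left them, time stands still between calls to the robot, and variables do not carry over. Pictures are saved under pics/ and viewed, at most 10 in all, crops included, and the job is handed in when it is done.

Besides the shell and the picture viewer there is one more tool, called after "Call:" as name(argument=value, ...), one argument or row to a line, values as JSON. jog_arm: Moves the arm, as the interface text tells. Its arguments: {"type":"object","properties":{"rows":{"type":"array","items":{"type":"array","items":{"type":"number"}}},"newtons":{"type":"number"}},"required":["rows"]}

```bash
ls; mkdir -p pics; cat > h.py <<'E'
import numpy as np, cv2
from bench import arm
def shot(n,f=None):
    c=arm.capture(n)
    if f: cv2.imwrite('pics/'+f,c['image'])
    return c
def ray(c,u,v):
    d=np.array([(u-c['cx'])/c['fx'],-(v-c['cy'])/c['fy'],-1.])
    return np.array(c['position']),np.array(c['rotation'])@d
def onz(c,u,v,z):
    p,d=ray(c,u,v); return p+d*(z-p[2])/d[2]
E
python3 - <<'E'
from h import *
for n in('scene','top'):
    c=shot(n,n+'1.png'); print({k:np.round(v,3).tolist() if k!='image' else 0 for k,v in c.items()})
    for t in ('carcass','drawer','carton','jar','tallbox','tape','driver','lip','face'):
        try: print(n,t,[(np.round(b['bbox']).tolist(),round(b['p'],2)) for b in arm.spot_in(n,t)][:5])
        except Exception as e: print(t,e)
print(arm.state())
E
```

```text
pics
{'image': 0, 'fx': 512.91, 'fy': 512.91, 'cx': 318.749, 'cy': 210.047, 'position': [1.001, -1.018, 0.943], 'rotation': [0.87, 0.436, 0.093, 0.213]}
scene carcass [([325.0, 144.0, 201.0, 233.0], 0.92)]
scene drawer [([306.0, 190.0, 55.0, 58.0], 0.79)]
scene carton [([311.0, 166.0, 23.0, 19.0], 0.87), ([284.0, 177.0, 27.0, 23.0], 0.68), ([324.0, 186.0, 24.0, 10.0], 0.57), ([272.0, 159.0, 26.0, 16.0], 0.54)]
scene jar [([264.0, 265.0, 22.0, 33.0], 0.68), ([305.0, 188.0, 56.0, 59.0], 0.25)]
scene tallbox [([363.0, 146.0, 22.0, 30.0], 0.71)]
scene tape [([239.0, 320.0, 30.0, 30.0], 0.82)]
scene driver [([273.0, 224.0, 17.0, 26.0], 0.52), ([365.0, 146.0, 20.0, 32.0], 0.2)]
scene lip [([324.0, 143.0, 204.0, 231.0], 0.64), ([305.0, 191.0, 53.0, 55.0], 0.43)]
scene face [([308.0, 188.0, 49.0, 58.0], 0.85)]
{'image': 0, 'fx': 361.945, 'fy': 361.945, 'cx': 319.89, 'cy': 193.963, 'position': [0.462, -0.012, 0.989], 'rotation': [-0.697, -0.028, 0.017, 0.716]}
top carcass [([190.0, 0.0, 253.0, 150.0], 0.89)]
top drawer [([287.0, 135.0, 72.0, 65.0], 0.87)]
top carton [([217.0, 281.0, 29.0, 31.
[... 524 characters left out ...]
array([-1.28856634e+00,  1.23830845e-01,  1.65032304e+00, -1.36724113e-05,
        1.36748642e+00, -8.26079053e-02]), 'joint_vel': array([ 1.67887086e-03, -6.90344759e-05, -7.46474059e-04, -1.68584383e-04,
        7.67910777e-04, -1.20379808e-03]), 'joint_efforts': array([-1.09603458e-03, -4.17593694e+01, -3.60239196e+01,  7.74222356e-02,
        4.27749124e-02,  1.39649742e-05]), 'position': array([ 0.23187768, -0.60721332,  0.21462259]), 'ee_rot': array([-2.30412320e-05,  9.83407501e-01,  1.81410272e-01, -9.03629811e-06]), 'ft_force': array([0.47518667, 0.20801565, 0.16359274]), 'moment': array([-0.00492516,  0.01488173,  0.07213219]), 'finger_force': 0.0, 'grip_width': 0.0950092913569768}
```

```bash
python3 - <<'E'
import cv2
t=cv2.imread('pics/top1.png')[90:330,140:510]; s=cv2.imread('pics/scene1.png')[130:360,225:535]
cv2.imwrite('pics/t1c.png',cv2.resize(t,None,fx=2.1,fy=2.1,interpolation=cv2.INTER_CUBIC))
cv2.imwrite('pics/s1c.png',cv2.resize(s,None,fx=2.5,fy=2.5,interpolation=cv2.INTER_CUBIC))
E
```

```text
(no output)
```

View pics/t1c.png

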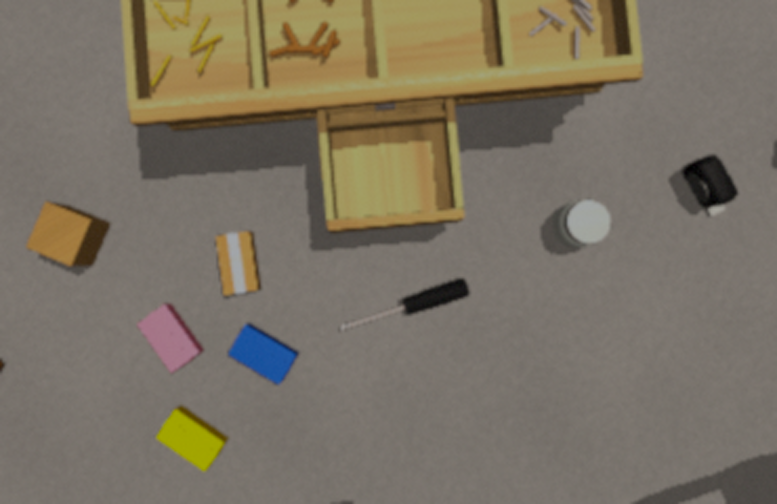

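View pics/s1c.png

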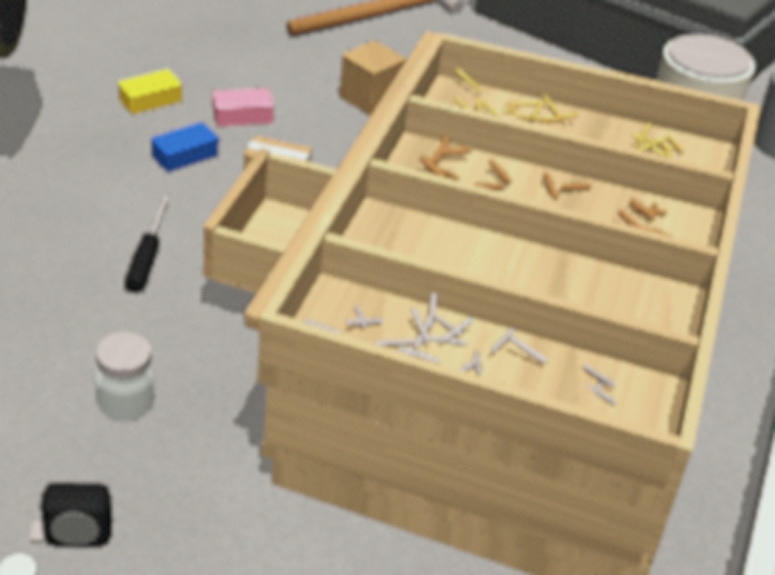

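```bash
sed -i "s/np.array(c\['rotation'\])@d/R.from_quat(c['rotation'],scalar_first=True).apply(d)/; 1a from scipy.spatial.transform import Rotation as R" h.py; python3 - <<'E'
from h import *
c=shot('top')
f=lambda u,v,z:np.round(onz(c,140+u/2.1,90+v/2.1,z),4)
im=c['image'][195:237,236:270].copy()
hsv=cv2.cvtColor(im,cv2.COLOR_BGR2HSV); m=((hsv[...,1]>90)|(hsv[...,2]>150)).astype(np.uint8)
n,l,s,ce=cv2.connectedComponentsWithStats(m); k=1+s[1:,4].argmax(); print(s[k])
r=cv2.minAreaRect(np.argwhere(l==k)[:,::-1].astype(np.float32)+[236,195]) if 0 else cv2.minAreaRect((np.argwhere(l==k)[:,::-1]+np.array([236,195])).astype(np.float32))
print(r)
B=np.array([onz(c,u,v,.03) for u,v in cv2.boxPoints(r)]); print(B.round(4),B.mean(0),np.linalg.norm(np.diff(B,axis=0),axis=1))
print('hand corners',[f(*p,.03) for p in((215,234),(250,231),(260,292),(224,297))])
print('drawer front top',[f(*p,.122) for p in((328,230),(464,220))],'back in',[f(*p,.122) for p in((330,220),(453,212))])
print('rack edge',[f(*p,.205) for p in((133,122),(641,80))])
print('driver',f(342,328,.005),f(467,288,.015),'jar',f(586,222,.072),'tall',f(60,233,.07),'blue',f(265,347,.03))
E
```

```text
[  7   5  21  31 510]
((252.77999877929688, 214.9599609375), (28.991378784179688, 17.960512161254883), 81.8698959350586)
[[0.5081 0.2118 0.03  ]
 [0.5136 0.1642 0.03  ]
 [0.4372 0.1545 0.03  ]
 [0.4318 0.2018 0.03  ]] [0.47267546 0.18307414 0.03      ] [0.04787941 0.07695316 0.04762977]
hand corners [array([0.5093, 0.2103, 0.03  ]), array([0.5119, 0.1657, 0.03  ]), array([0.4346, 0.1543, 0.03  ]), array([0.4295, 0.1999, 0.03  ])]
drawer front top [array([0.5058, 0.0593, 0.122 ]), array([ 0.5129, -0.0963,  0.122 ])] back in [array([0.5172, 0.0567, 0.122 ]), array([ 0.5224, -0.0841,  0.122 ])]
rack edge [array([0.6205, 0.2545, 0.205 ]), array([ 0.6487, -0.2767,  0.205 ])]
driver [0.385  0.0536 0.005 ] [ 0.4323 -0.1076  0.015 ] jar [ 0.5094 -0.2475  0.072 ] tall [0.5137 0.3907 0.07  ] blue [0.3657 0.1492 0.03  ]
```

Look-alikes, by full top-image pixel: the pale-banded kraft carton at (253,216), pink at (220,251), blue at (265,258), yellow at (231,299). I choose (253,216), since it is the only kraft one with a pale band. The drawer front is at x≈0.509 and the lip at x≈0.65. I'll move above the carton and check it with the wrist camera.

Call:
jog_arm(
  rows=[
    [80,1.5,-1.9,0,0.3],
    [80,3,-3.9,0,0.6],
    [80,4.5,-5.8,0,0.9],
    [80,6,-7.7,0,1.2],
    [80,7.5,-9.6,0,1.4],
    [80,9,-11.6,0,1.7],
    [80,10.5,-13.5,0,1.7],
    [80,12,-15.4,0,1.7],
    [80,13.5,-17.4,0,1.7],
    [80,15,-19.3,0,1.7],
    [80,16.5,-21.2,0,1.7],
    [80,17.5,-22.5,0,1.7],
  ],
)

```text
t: 2.55
position: [0.4402, 0.0768, 0.215]
ee_rot: [-0.0, 0.998, 0.065, 0.0]
ft_force: [0.1, -0.9, 0.2]
grip_width: 0.0801
finger_force: 0.0
```

```bash
cat >> h.py <<'E'
def wshot(f=None):
    s=arm.state(); c=shot('wrist',f)
    T=np.eye(4); T[:3,:3]=R.from_quat(s['ee_rot'],scalar_first=True).as_matrix(); T[:3,3]=s['position']
    M=T@np.array(c['mount']); c['position']=M[:3,3]; c['rotation']=R.from_matrix(M[:3,:3]).as_quat(scalar_first=True)
    return c
def proj(c,P):
    q=R.from_quat(c['rotation'],scalar_first=True).inv().apply(np.atleast_2d(P)-c['position'])
    return np.c_[c['cx']-c['fx']*q[:,0]/q[:,2], c['cy']+c['fy']*q[:,1]/q[:,2]]
E
python3 - <<'E'
from h import *
c=wshot('w1.png'); print({k:np.round(v,3).tolist() for k,v in c.items() if k!='image'})
print(proj(c,[[.4727,.183,.03],[.509,-.0185,.122],[.65,-.01,.127]]))
print([(np.round(b['bbox']).tolist(),round(b['p'],2)) for b in arm.spot_in('wrist','carton')])
print(arm.state()['t'],arm.state()['qpos'].round(3))
E
```

```text
{'fx': 282.698, 'fy': 282.698, 'cx': 316.807, 'cy': 200.818, 'mount': [[0.001, 0.972, 0.233, 0.066], [1.0, -0.001, 0.0, 0.0], [0.0, 0.233, -0.972, -0.169], [0.0, 0.0, 0.0, 1.0]], 'position': [0.505, 0.085, 0.384], 'rotation': [0.746, -0.088, 0.077, -0.655]}
[[235.04773491 149.69833061]
 [430.43594082 144.46845231]
 [462.58806081 -39.91906543]]
[([214.0, 113.0, 44.0, 68.0], 0.94), ([220.0, 208.0, 63.0, 46.0], 0.77)]
2.65 [ 5.300e-02 -3.480e-01  2.082e+00  1.000e-03  1.407e+00  1.491e+00]
```

View pics/w1.png

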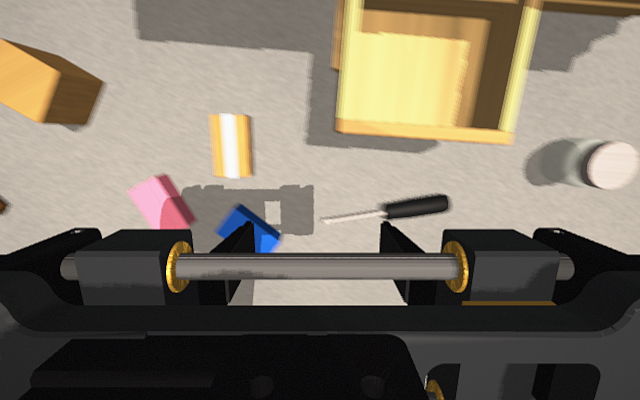

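```bash
cat >> h.py <<'E'
def cart(c,u0,v0,u1,v1):
    im=c['image'][v0:v1,u0:u1]; hsv=cv2.cvtColor(im,cv2.COLOR_BGR2HSV)
    m=((hsv[...,1]>90)|(hsv[...,2]>225)).astype(np.uint8)
    n,l,s,ce=cv2.connectedComponentsWithStats(m); k=1+s[1:,4].argmax()
    return cv2.minAreaRect((np.argwhere(l==k)[:,::-1]+np.array([u0,v0])).astype(np.float32))
E
python3 - <<'E'
from h import *
c=wshot(); print(arm.state()['t'],arm.state()['position'],arm.state()['ee_rot'])
r=cart(c,195,100,270,192); print(r)
b=arm.spot_in('wrist','carton')[0]['bbox']; print(b)
B=np.array([onz(c,u,v,.03) for u,v in cv2.boxPoints(r)]); print(B.round(4),B.mean(0))
t=shot('top')
p1,d1=ray(c,*r[0]); p2,d2=ray(t,252.78,215)
A=np.c_[d1,-d2]; k=np.linalg.lstsq(A,p2-p1,rcond=None)[0]; print('tri',p1+k[0]*d1,p2+k[1]*d2)
g=cv2.cvtColor(c['image'],cv2.COLOR_BGR2GRAY)
print([onz(c,*p,.122).round(4) for p in((336,133),(510,144))])
print(g[125:150,360],g[125:150,480])
E
```

```text
2.7 [0.43988847 0.0757703  0.21467029] [ 7.86110118e-05  9.97845837e-01  6.56020861e-02 -2.13443202e-04]
((236.13528442382812, 146.25881958007812), (63.88818359375, 40.112274169921875), 85.60128784179688)
[217.9, 112.7, 37.3, 69.3]
[[0.5089 0.2119 0.03  ]
 [0.5188 0.1645 0.03  ]
 [0.4428 0.1521 0.03  ]
 [0.4321 0.202  0.03  ]] [0.47564336 0.18261413 0.03      ]
tri [ 0.47412876  0.19110941 -0.00067966] [ 0.47280026  0.18936244 -0.0010485 ]
[array([0.5079, 0.0691, 0.122 ]), array([ 0.5193, -0.089 ,  0.122 ])]
[209 208 208 208 207 209 210 210 216 205 133 108 121 122 127 126 118 120
 126 130 126 123 120 113 182] [ 76  76  76  76  74  58 173 221 225 223 221 220 219 217 218 218 218 222
 215 151 171 196 195 192 189]
```

The wrist image shows the banded carton at (235,146), with pink at (160,203) and blue at (250,232) beside it, so the choice holds. Next I go above it and look close up.

Call:
jog_arm(
  rows=[
    [80,0.8,-1.7,1,0],
    [80,1.5,-3.2,2.2,0],
    [80,1.9,-4.0,3.2,0],
    [80,1.9,-4.0,3.4,0],
    [80,1.9,-4.0,3.4,0],
  ],
)

```text
t: 3.42
position: [0.4743, 0.1781, 0.1299]
ee_rot: [0.0, 0.998, 0.063, -0.0]
ft_force: [-0.4, -0.6, 0.4]
grip_width: 0.0801
finger_force: 0.0
```

```bash
python3 - <<'E'
from h import *
c=wshot('w2.png'); s=arm.state(); print(s['t'],s['position'],s['ee_rot'])
print(arm.spot_in('wrist','carton'))
print(proj(c,[[.4735,.1825,.03],[.4735,.1825,.0]]))
E
```

```text
3.475 [0.47480891 0.1782974  0.13066265] [2.34447214e-05 9.98030920e-01 6.27202252e-02 6.74497896e-04]
[{'bbox': [285.9, 280.1, 74.4, 26.3], 'p': 0.74}, {'bbox': [287.7, 155.3, 44.6, 88.4], 'p': 0.64}]
[[312.24696078 202.44284926]
 [312.67430756 195.82334674]]
```

View pics/w2.png

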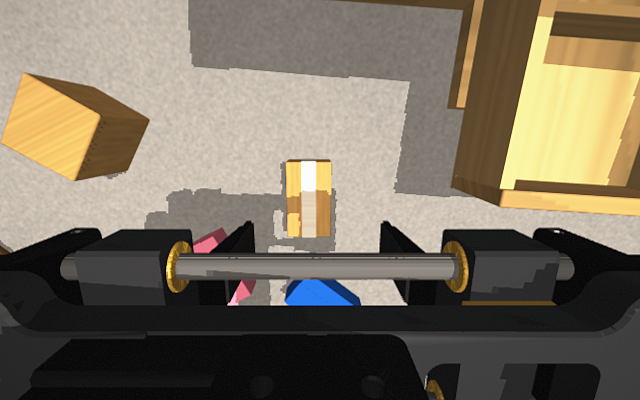

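Close up, the banded carton sits at (308,199), aligned with the tool, and its size matches a height of about 30 mm. I'm grasping it.

Call:
jog_arm(
  rows=[
    [80,0.1,-0.3,1,0],
    [80,0.1,-0.3,2.2,0],
    [80,0.1,-0.3,3.4,0],
    [80,0.1,-0.3,4.4,0],
    [80,0.1,-0.3,4.9,0],
    [80,0.1,-0.3,4.9,0],
    [35,0.1,-0.3,4.9,0],
    [35,0.1,-0.3,4.9,0],
    [35,0.1,-0.3,4.9,0],
    [35,0.1,-0.3,4.9,0],
  ],
  newtons=15,
)

```text
t: 4.78
position: [0.476, 0.1874, 0.0075]
ee_rot: [-0.0, 0.998, 0.064, 0.0]
ft_force: [-0.1, -0.4, 0.8]
grip_width: 0.0453
finger_force: 0.0
```

Call:
jog_arm(
  rows=[
    [35,0,0,0,0],
    [35,0,0,0,0],
    [35,0,0,-0.6,0],
    [35,0,0,-1.8,0],
    [35,0,0,-3.4,0],
    [35,0,0,-5,0],
    [35,0,0,-6.6,0],
    [35,0,0,-7.2,0],
    [35,0,0,-7.2,0],
  ],
)

```text
t: 5.9
position: [0.4762, 0.1875, 0.188]
ee_rot: [-0.0, 0.998, 0.064, 0.001]
ft_force: [-0.0, 0.5, -1.5]
grip_width: 0.0439
finger_force: 15.0
```

Call:
jog_arm(
  rows=[
    [35,0.3,1,0,0.1],
    [35,0.8,2.6,0,0.3],
    [35,1.4,4.4,0,0.5],
    [35,2.0,6.2,0,0.6],
    [35,2.5,7.7,0,0.6],
    [35,2.8,8.5,0,0.6],
    [35,2.8,8.5,0,0.6],
    [35,2.8,8.5,0,0.6],
  ],
)

```text
t: 6.9
position: [0.5716, -0.0135, 0.1863]
ee_rot: [-0.0, 1.0, 0.022, -0.001]
ft_force: [0.2, 0.1, 0.0]
grip_width: 0.0438
finger_force: 15.0
```

```bash
python3 - <<'E'
from h import *
c=wshot('w3.png'); s=arm.state(); print(s['t'],s['position'],s['ee_rot'],s['grip_width'])
a=R.from_euler('z',.05).as_matrix(); f=np.array([.5094,-.0185,.087])
D=lambda x,y,z:f+a@np.array([x+.15,y,z-.035])
print(proj(c,[D(-.138,.07,.07),D(-.138,-.07,.07),D(-.15,0.079,.07),D(-.15,-.079,.07),D(-.026,.07,.006),D(-.026,-.07,.006)]).round(0))
cv2.imwrite('pics/w3b.png',cv2.resize(np.hstack([c['image'],shot('top')['image'][100:500,200:420][:400]]) if 0 else c['image'],None,fx=1.25,fy=1.25))
E
```

```text
6.95 [ 0.57164682 -0.01337109  0.18664479] [-2.83834496e-04  9.99747472e-01  2.24647111e-02 -4.98691214e-04] 0.0439508312744908
[[241. 266.]
 [397. 265.]
 [232. 278.]
 [406. 278.]
 [250. 137.]
 [387. 137.]]
```

View pics/w3b.png

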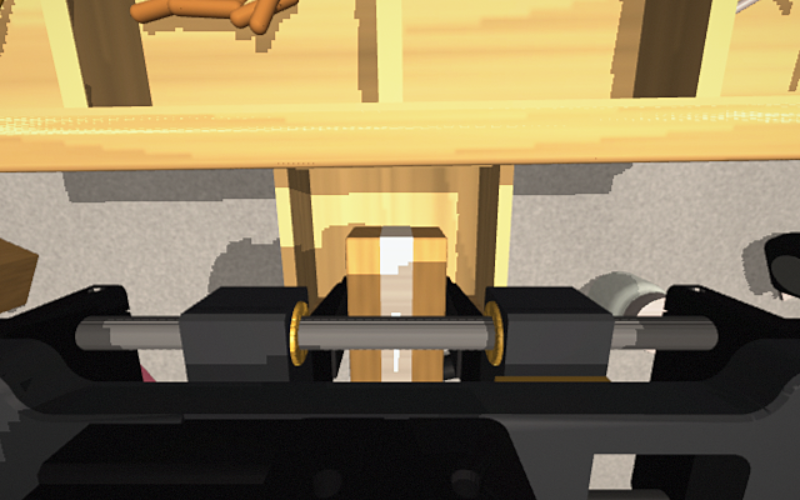

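The carton is held centred between the drawer sides (u≈396/800), with the ledge edge ahead at row 166 and clear of the gripper. I'm lowering it.

Call:
jog_arm(
  rows=[
    [35,0,0,0.4,0],
    [35,0,0,1.2,0],
    [35,0,0,2.2,0],
    [35,0,0,3.2,0],
    [35,0,0,4.0,0],
    [35,0,0,4.5,0],
    [35,0,0,4.5,0],
    [35,0,0,4.6,0],
    [35,0,0,4.65,0],
    [35,0,0,4.7,0],
    [35,0,0,4.7,0],
  ],
)

```text
t: 8.32
position: [0.5724, -0.0146, 0.0699]
ee_rot: [0.0, 1.0, 0.022, 0.0]
ft_force: [0.6, 0.1, -0.8]
grip_width: 0.0441
finger_force: 15.0
```

Call:
jog_arm(
  rows=[
    [35,0,0,0.05,0],
    [35,0,0,0.1,0],
    [35,0,0,0.13,0],
    [35,0,0,0.16,0],
    [35,0,0,0.16,0],
  ],
)

```text
t: 8.95
position: [0.5722, -0.0145, 0.0655]
ee_rot: [-0.0, 1.0, 0.022, -0.0]
ft_force: [0.6, -0.7, -1.3]
grip_width: 0.0439
finger_force: 15.0
```

Call:
jog_arm(
  rows=[
    [35,0,0,0.04,0],
    [35,0,0,0.08,0],
    [35,0,0,0.08,0],
    [35,0,0,0.08,0],
  ],
)

```text
t: 9.45
position: [0.5724, -0.0146, 0.0654]
ee_rot: [0.0, 1.0, 0.022, -0.0]
ft_force: [-4.2, 0.9, 8.7]
grip_width: 0.0438
finger_force: 15.0
```

It is in contact with the drawer floor. I release it and retract upward.

Call:
jog_arm(
  rows=[
    [35,0,0,-0.04,0],
    [60,0,0,-0.04,0],
    [60,0,0,-0.04,0],
    [60,0,0,-0.04,0],
    [60,0,0,-0.6,0],
    [60,0,0,-1.6,0],
    [60,0,0,-3,0],
    [60,0,0,-4.6,0],
    [60,0,0,-6.5,0],
    [60,0,0,-8.5,0],
    [0,0,0,-10.5,0],
    [0,0,0,-12,0],
  ],
)

```text
t: 10.95
position: [0.5724, -0.0146, 0.3678]
ee_rot: [0.0, 1.0, 0.022, 0.002]
ft_force: [-0.0, 0.2, 0.1]
grip_width: 0.0454
finger_force: 0.0
```

```bash
python3 - <<'E'
from h import *
c=wshot('w4.png'); s=arm.state(); print(s['t'],s['position'],s['ee_rot'],s['qpos'].round(3))
E
```

```text
11.0 [ 0.5739389  -0.01474989  0.37364996] [8.59327752e-04 9.99742134e-01 2.18240650e-02 6.21585082e-03] [-0.119 -0.103  1.617  0.     1.615  1.408]
```

View pics/w4.png

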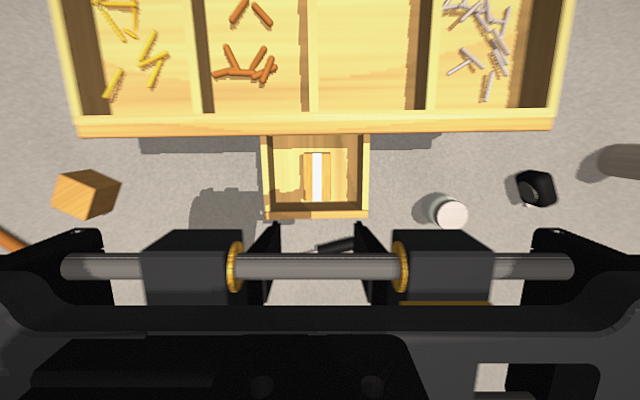

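The carton lies flat in the front compartment at (316,177). Rows can only shift and roll the tool, so I'll test whether the reach limit lets it lean forward, moving up and outward over the rack.

Call:
jog_arm(
  rows=[
    [0,1.2,0,-1.2,0],
    [0,3,0,-3,0],
    [0,5,0,-5,0],
    [0,7,0,-7,0],
    [0,9,0,-9,0],
    [0,11,0,-11,0],
    [0,13,0,-13,0],
    [0,15,0,-15,0],
  ],
)

```text
t: 12.0
position: [0.825, -0.0017, 0.6175]
ee_rot: [0.0, 1.0, 0.022, 0.014]
ft_force: [-1.7, 0.9, 6.1]
grip_width: 0.0005
finger_force: 0.0
```

```bash
python3 - <<'E'
from h import *
s=arm.state(); print(s['t'],s['position'],s['ee_rot'],s['qpos'].round(3), R.from_quat(s['ee_rot'],scalar_first=True).as_matrix().round(3))
E
```

```text
12.0 [ 0.82504383 -0.00168335  0.61754154] [8.75412407e-05 9.99670591e-01 2.17905972e-02 1.35599423e-02] [-0.068  0.817  0.025  0.003  2.273  1.461] [[ 0.999  0.044  0.027]
 [ 0.044 -0.999  0.   ]
 [ 0.027  0.001 -1.   ]]
```

Call:
jog_arm(
  rows=[
    [0,0.5,0,-0.5,0],
    [0,1,0,-1,0],
    [0,2,0,-2,0],
    [0,2,0,-2,0],
  ],
)

```text
t: 12.5
position: [0.8237, 0.0008, 0.6365]
ee_rot: [0.001, 0.999, 0.022, 0.038]
ft_force: [-0.5, -0.2, -0.1]
grip_width: 0.0007
finger_force: 0.0
```

```bash
cat >> h.py <<'E'
def st():
    s=arm.state(); m=R.from_quat(s['ee_rot'],scalar_first=True).as_matrix()
    print(round(s['t'],2),s['position'].round(4),s['qpos'].round(3),'tz',m[:,2].round(3),'tx',m[:,0].round(3),'sum',s['qpos'][[1,2,4]].sum().round(3),'F',s['ft_force'].round(1))
    return s
E
python3 -c "
from h import *
st()"
```

```text
12.5 [8.237e-01 8.000e-04 6.365e-01] [-0.066  0.794  0.025  0.006  2.246  1.465] tz [ 0.076 -0.    -0.997] tx [0.996 0.044 0.076] sum 3.066 F [-0.5 -0.2 -0.1]
```

Pushing past the reach limit does lean the tool forward, 4.4° so far. I'll continue.

Call:
jog_arm(
  rows=[
    [0,3,0,-2,0],
    [0,6,0,-4,0],
    [0,10,0,-7,0],
    [0,14,0,-10,0],
    [0,18,0,-12,0],
    [0,18,0,-12,0],
    [0,18,0,-12,0],
    [0,18,0,-12,0],
  ],
)

```text
t: 13.5
position: [0.8436, 0.0103, 0.626]
ee_rot: [0.001, 0.998, 0.022, 0.055]
ft_force: [-0.0, -0.4, -0.1]
grip_width: 0.0005
finger_force: 0.0
```

```bash
python3 -c "
from h import *
st()"
```

```text
13.5 [0.8436 0.0103 0.626 ] [-0.054  0.808  0.026  0.008  2.197  1.478] tz [ 0.111  0.    -0.994] tx [0.993 0.044 0.111] sum 3.031 F [-0.  -0.4 -0.1]
```

Call:
jog_arm(
  rows=[
    [0,2.5,0,0,0],
    [0,5,0,0,0],
    [0,7.5,0,0,0],
  ],
)

```text
t: 13.88
position: [0.8963, 0.0148, 0.5758]
ee_rot: [0.001, 0.997, 0.022, 0.075]
ft_force: [0.2, -0.2, 0.8]
grip_width: 0.0005
finger_force: 0.0
```

```bash
python3 -c "
from h import *
st()"
```

```text
13.88 [0.8963 0.0148 0.5758] [-0.046  0.87   0.026  0.009  2.095  1.486] tz [ 0.149  0.001 -0.989] tx [0.988 0.044 0.149] sum 2.992 F [ 0.2 -0.2  0.8]
```

Call:
jog_arm(
  rows=[
    [0,2.5,0,-1,0],
    [0,5,0,-2,0],
  ],
)

```text
t: 14.12
position: [0.9114, 0.0174, 0.5744]
ee_rot: [0.001, 0.995, 0.022, 0.096]
ft_force: [-0.4, 0.2, -0.1]
grip_width: 0.0007
finger_force: 0.0
```

Call:
jog_arm(
  rows=[
    [0,2.5,0,-1,0],
    [0,5,0,-2,0],
  ],
)

```text
t: 14.38
position: [0.9244, 0.0199, 0.5771]
ee_rot: [0.001, 0.993, 0.022, 0.119]
ft_force: [-0.1, 0.4, 0.1]
grip_width: 0.0005
finger_force: 0.0
```

Call:
jog_arm(
  rows=[
    [0,2.5,0,-1,0],
    [0,5,0,-2,0],
  ],
)

```text
t: 14.62
position: [0.9356, 0.0221, 0.5817]
ee_rot: [0.001, 0.99, 0.022, 0.141]
ft_force: [-0.0, 0.1, 0.5]
grip_width: 0.0005
finger_force: 0.0
```

```bash
python3 -c "
from h import *
st()"
```

```text
14.62 [0.9356 0.0221 0.5817] [-0.038  0.873  0.026  0.016  1.961  1.497] tz [ 0.278  0.004 -0.96 ] tx [0.96  0.043 0.278] sum 2.86 F [-0.   0.1  0.5]
```

Call:
jog_arm(
  rows=[
    [0,2.5,0,-1,0],
    [0,5,0,-2,0],
  ],
)

```text
t: 14.88
position: [0.9447, 0.0241, 0.5899]
ee_rot: [0.001, 0.986, 0.022, 0.162]
ft_force: [-0.0, 0.1, -1.2]
grip_width: 0.0006
finger_force: 0.0
```

Call:
jog_arm(
  rows=[
    [0,2.5,0,-1,0],
    [0,5,0,-2,0],
  ],
)

```text
t: 15.12
position: [0.9516, 0.0259, 0.6015]
ee_rot: [0.001, 0.983, 0.022, 0.185]
ft_force: [0.7, -0.3, 0.1]
grip_width: 0.0007
finger_force: 0.0
```

Call:
jog_arm(
  rows=[
    [0,2.5,0,-1,0],
    [0,5,0,-2,0],
  ],
)

```text
t: 15.38
position: [0.9565, 0.0276, 0.616]
ee_rot: [0.001, 0.978, 0.022, 0.207]
ft_force: [-0.5, 0.1, -0.3]
grip_width: 0.0007
finger_force: 0.0
```

Call:
jog_arm(
  rows=[
    [0,2.5,0,-1,0],
    [0,5,0,-2,0],
  ],
)

```text
t: 15.62
position: [0.9593, 0.0292, 0.6331]
ee_rot: [0.001, 0.973, 0.022, 0.229]
ft_force: [-0.2, -0.1, 0.1]
grip_width: 0.0007
finger_force: 0.0
```

Call:
jog_arm(
  rows=[
    [0,2.5,0,-1,0],
    [0,5,0,-2,0],
  ],
)

```text
t: 15.88
position: [0.9601, 0.0306, 0.6526]
ee_rot: [0.001, 0.968, 0.021, 0.251]
ft_force: [-0.9, -0.5, 0.0]
grip_width: 0.0006
finger_force: 0.0
```

```bash
python3 -c "
from h import *
from scipy.optimize import least_squares
s=st()
D=[(.124,1.65,1.367,.65,.2146),(-.348,2.082,1.407,.4464,.2147),(-.103,1.617,1.615,.5743,.3736),(.873,.026,1.961,.936,.5817),(.817,.025,2.273,.825,.6175)]
q=s['qpos'];p=s['position']; D.append((q[1],q[2],q[4],np.hypot(*p[:2]),p[2]))
def fk(x,a,b,c):return np.array([x[0]+x[1]*np.sin(a)+x[2]*np.sin(a+b)+x[3]*np.sin(a+b+c), x[4]+x[1]*np.cos(a)+x[2]*np.cos(a+b)+x[3]*np.cos(a+b+c)])
f=least_squares(lambda x:np.concatenate([fk(x,*d[:3])-d[3:] for d in D]),[0,.4,.4,.3,.2]); x=f.x; print(x.round(3),f.fun.round(4))
for t in (35,42,50):
  for rz in((.48,.2),(.49,.085),(.66,.085)):
    g=least_squares(lambda w:fk(x,w[0],w[1],np.pi-np.radians(t)-w[0]-w[1])-rz,[0,1.9]).x; print(t,rz,g.round(2),(np.pi-np.radians(t)-g.sum()).round(2))
"
```

```text
15.88 [0.9601 0.0306 0.6526] [-0.032  0.819  0.025  0.026  1.79   1.507] tz [ 0.486  0.01  -0.874] tx [0.873 0.042 0.486] sum 2.634 F [-0.9 -0.5  0. ]
[-0.019  0.486  0.636  0.308  0.168] [ 0.0141 -0.0009 -0.0034 -0.0014 -0.0045  0.0056  0.0007 -0.0019 -0.0071
 -0.0017  0.0002  0.0003]
35 (0.48, 0.2) [-0.68  2.4 ] 0.81
35 (0.49, 0.085) [-0.55  2.52] 0.57
35 (0.66, 0.085) [-0.1   2.19] 0.44
42 (0.48, 0.2) [-0.77  2.48] 0.7
42 (0.49, 0.085) [-0.62  2.59] 0.43
42 (0.66, 0.085) [-0.14  2.27] 0.28
50 (0.48, 0.2) [-0.86  2.57] 0.56
50 (0.49, 0.085) [-0.68  2.68] 0.27
50 (0.66, 0.085) [-0.16  2.34] 0.09
```

Call:
jog_arm(
  rows=[
    [0,2.5,0,-1,0],
    [0,5,0,-2,0],
  ],
)

```text
t: 16.12
position: [0.9589, 0.0318, 0.6743]
ee_rot: [0.0, 0.962, 0.021, 0.273]
ft_force: [-0.5, 0.1, -0.1]
grip_width: 0.0002
finger_force: 0.0
```

Call:
jog_arm(
  rows=[
    [0,2.5,0,-1,0],
    [0,5,0,-2,0],
  ],
)

```text
t: 16.38
position: [0.9556, 0.0329, 0.6979]
ee_rot: [0.0, 0.955, 0.021, 0.295]
ft_force: [-0.5, -0.8, 0.2]
grip_width: 0.0003
finger_force: 0.0
```

Call:
jog_arm(
  rows=[
    [0,2.5,0,-1,0],
    [0,5,0,-2,0],
  ],
)

```text
t: 16.62
position: [0.9502, 0.0339, 0.7233]
ee_rot: [-0.0, 0.948, 0.021, 0.317]
ft_force: [0.5, -0.0, -0.8]
grip_width: 0.0009
finger_force: 0.0
```

```bash
cat >> h.py <<'E'
def to(s,P):
    m=R.from_quat(s['ee_rot'],scalar_first=True).as_matrix(); print('units',(m.T@(np.array(P)-s['position'])/.025).round(2))
E
python3 -c "
from h import *
s=st(); to(s,[.45,-.021,.22])"
```

```text
16.62 [0.9502 0.0339 0.7233] [-0.031  0.758  0.025  0.032  1.714  1.511] tz [ 0.601  0.014 -0.799] tx [0.798 0.04  0.601] sum 2.497 F [ 0.5 -0.  -0.8]
units [-28.16   1.12   4.02]
```

Call:
jog_arm(
  rows=[
    [0,-1,0,0.1,0],
    [0,-3,0.1,0.4,0],
    [0,-5.2,0.2,0.7,0],
    [0,-7.4,0.3,1.0,0],
    [0,-9.6,0.4,1.3,0],
    [0,-11.8,0.5,1.6,0],
    [0,-14,0.6,2.0,0],
    [0,-16.2,0.7,2.3,0],
    [0,-18.4,0.8,2.6,0],
    [0,-20.4,0.9,2.9,0],
    [0,-22.4,1.0,3.2,0],
    [0,-24,1.0,3.4,0],
  ],
)

```text
t: 18.12
position: [0.5214, -0.0142, 0.2922]
ee_rot: [-0.0, 0.949, 0.021, 0.315]
ft_force: [-0.5, -0.3, -0.5]
grip_width: 0.0004
finger_force: 0.0
```

```bash
python3 -c "
from h import *
s=st(); to(s,[.45,-.021,.18])"
```

```text
18.12 [ 0.5214 -0.0142  0.2922] [-0.207 -0.636  2.237  0.172  0.919  1.258] tz [ 0.598  0.014 -0.801] tx [0.8   0.04  0.598] sum 2.52 F [-0.5 -0.3 -0.5]
units [-4.98  0.1   1.88]
```

Call:
jog_arm(
  rows=[
    [0,-1,0,0.4,0],
    [0,-2.5,0,1,0],
    [0,-4,0,1.5,0],
    [0,-5,0.1,1.9,0],
    [0,-5,0.1,1.9,0],
  ],
)

```text
t: 18.75
position: [0.4503, -0.021, 0.1788]
ee_rot: [-0.0, 0.949, 0.021, 0.315]
ft_force: [0.2, -0.3, -0.2]
grip_width: 0.0005
finger_force: 0.0
```

```bash
python3 -c "
from h import *
s=st(); to(s,[.47,-.0205,.083]); to(s,[.49,-.0195,.083])"
```

```text
18.75 [ 0.4503 -0.021   0.1788] [-0.285 -0.822  2.517  0.244  0.845  1.136] tz [ 0.597  0.014 -0.802] tx [0.801 0.039 0.597] sum 2.539 F [ 0.2 -0.3 -0.2]
units [-1.66 -0.03  3.55]
units [-1.01 -0.04  4.02]
```

Call:
jog_arm(
  rows=[
    [0,-0.4,0,0.8,0],
    [0,-0.9,0,1.8,0],
    [0,-1.3,0,2.8,0],
    [0,-1.65,0,3.4,0],
    [0,-1.65,0,3.55,0],
    [0,-1.65,0,3.55,0],
  ],
)

```text
t: 19.5
position: [0.473, -0.0216, 0.087]
ee_rot: [0.0, 0.948, 0.021, 0.317]
ft_force: [0.6, 0.3, -0.3]
grip_width: 0.0006
finger_force: 0.0
```

```bash
python3 -c "
from h import *
s=st(); to(s,[.57,-.0155,.085])
c=shot('scene'); cv2.imwrite('pics/s3.png',cv2.resize(c['image'][130:290,225:425],None,fx=3.5,fy=3.5,interpolation=cv2.INTER_CUBIC))"
```

```text
19.5 [ 0.473  -0.0216  0.087 ] [-0.266 -0.599  2.567  0.32   0.573  1.043] tz [ 0.6    0.013 -0.8  ] tx [0.799 0.041 0.6  ] sum 2.541 F [ 0.6  0.3 -0.3]
units [ 3.06 -0.09  2.4 ]
```

View pics/s3.png

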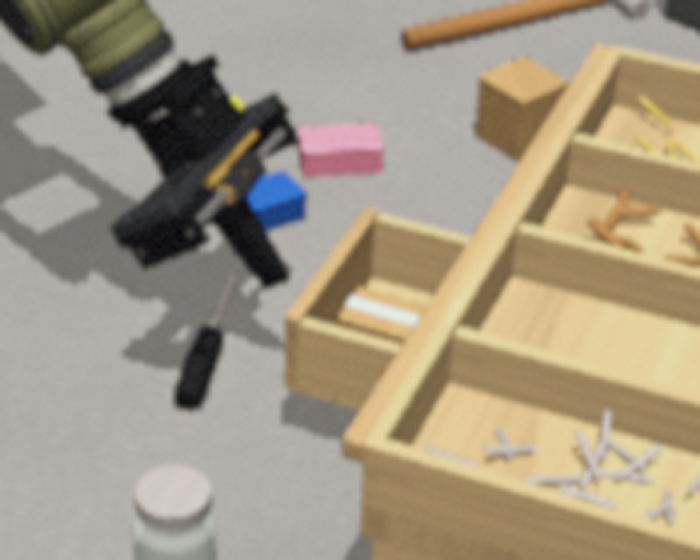

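The fingers, leaned back, stand in front of the face at (275,275) in the crop, and the carton lies flat. I start pushing slowly.

Call:
jog_arm(
  rows=[
    [0,0.16,0,0.12,0],
    [0,0.32,0,0.24,0],
    [0,0.48,0,0.36,0],
    [0,0.6,0,0.45,0],
    [0,0.7,0,0.52,0],
    [0,0.8,0,0.6,0],
    [0,0.9,0,0.67,0],
    [0,1.0,0,0.75,0],
    [0,1.12,0,0.84,0],
    [0,1.28,0,0.96,0],
  ],
)

```text
t: 20.8
position: [0.5116, -0.0197, 0.085]
ee_rot: [-0.0, 0.949, 0.021, 0.315]
ft_force: [-5.9, -0.3, 4.3]
grip_width: 0.0003
finger_force: 3.1
```

```bash
python3 -c "
from h import *
st()"
```

```text
20.8 [ 0.5116 -0.0197  0.085 ] [-0.23  -0.449  2.482  0.316  0.504  1.066] tz [ 0.598  0.014 -0.801] tx [0.801 0.041 0.598] sum 2.537 F [-5.9 -0.3  4.3]
```

Call:
jog_arm(
  rows=[
    [0,0.16,0,0.12,0],
    [0,0.32,0,0.23,0],
    [0,0.49,0,0.35,0],
    [0,0.65,0,0.47,0],
    [0,0.81,0,0.59,0],
    [0,0.97,0,0.7,0],
    [0,1.13,0,0.82,0],
    [0,1.3,0,0.94,0],
    [0,1.46,0,1.06,0],
    [0,1.62,0,1.17,0],
    [0,1.78,0,1.29,0],
    [0,1.94,0,1.41,0],
  ],
)

```text
t: 22.3
position: [0.571, -0.0172, 0.0852]
ee_rot: [-0.0, 0.949, 0.021, 0.314]
ft_force: [-4.9, -0.4, 1.8]
grip_width: 0.0003
finger_force: 2.6
```

```bash
python3 -c "
from h import *
st()"
```

```text
22.3 [ 0.571  -0.0172  0.0852] [-0.189 -0.264  2.353  0.3    0.441  1.105] tz [ 0.597  0.014 -0.802] tx [0.801 0.04  0.597] sum 2.53 F [-4.9 -0.4  1.8]
```

Call:
jog_arm(
  rows=[
    [0,0.13,0,0.1,0],
    [0,0.26,0,0.19,0],
    [0,0.39,0,0.29,0],
    [0,0.52,0,0.38,0],
    [0,0.65,0,0.48,0],
    [0,0.78,0,0.57,0],
    [0,0.9,0,0.67,0],
    [0,1.03,0,0.76,0],
    [0,1.16,0,0.86,0],
    [0,1.28,0,0.95,0],
  ],
)

```text
t: 23.55
position: [0.6114, -0.0157, 0.086]
ee_rot: [-0.0, 0.949, 0.021, 0.315]
ft_force: [-7.9, -0.8, 2.0]
grip_width: 0.0008
finger_force: 4.0
```

```bash
python3 -c "
from h import *
st()"
```

```text
23.55 [ 0.6114 -0.0157  0.086 ] [-0.168 -0.159  2.266  0.285  0.417  1.133] tz [ 0.598  0.014 -0.801] tx [0.8   0.04  0.598] sum 2.524 F [-7.9 -0.8  2. ]
```

Call:
jog_arm(
  rows=[
    [0,0.1,0,0.07,0],
    [0,0.2,0,0.14,0],
    [0,0.3,0,0.22,0],
    [0,0.4,0,0.29,0],
    [0,0.48,0,0.36,0],
  ],
)

```text
t: 24.18
position: [0.6261, -0.0151, 0.0859]
ee_rot: [-0.0, 0.949, 0.021, 0.315]
ft_force: [-7.7, -0.5, 1.2]
grip_width: 0.0005
finger_force: 3.7
```

Call:
jog_arm(
  rows=[
    [0,0.08,0,0.06,0],
    [0,0.16,0,0.12,0],
    [0,0.24,0,0.18,0],
    [0,0.32,0,0.24,0],
  ],
)

```text
t: 24.68
position: [0.6362, -0.0147, 0.0859]
ee_rot: [-0.0, 0.949, 0.021, 0.315]
ft_force: [-7.1, -0.7, 0.4]
grip_width: 0.0006
finger_force: 3.5
```

```bash
python3 -c "
from h import *
st()"
```

```text
24.68 [ 0.6362 -0.0147  0.0859] [-0.157 -0.097  2.212  0.274  0.408  1.152] tz [ 0.598  0.014 -0.801] tx [0.801 0.04  0.598] sum 2.522 F [-7.1 -0.7  0.4]
```

Still dragging. I go on in 2 mm steps, in short calls.

Call:
jog_arm(
  rows=[
    [0,0.06,0,0.05,0],
    [0,0.13,0,0.1,0],
    [0,0.19,0,0.14,0],
  ],
)

```text
t: 25.05
position: [0.6421, -0.0145, 0.0859]
ee_rot: [-0.0, 0.949, 0.021, 0.315]
ft_force: [-5.9, -0.8, 0.7]
grip_width: 0.0008
finger_force: 3.4
```

Call:
jog_arm(
  rows=[
    [0,0.05,0,0.04,0],
    [0,0.1,0,0.07,0],
  ],
)

```text
t: 25.3
position: [0.6451, -0.0143, 0.086]
ee_rot: [-0.0, 0.949, 0.021, 0.315]
ft_force: [-6.0, -0.3, 0.1]
grip_width: 0.0007
finger_force: 3.3
```

Call:
jog_arm(
  rows=[
    [0,0.05,0,0.04,0],
    [0,0.1,0,0.07,0],
  ],
)

```text
t: 25.55
position: [0.6482, -0.0141, 0.0861]
ee_rot: [-0.0, 0.949, 0.021, 0.315]
ft_force: [-5.5, -0.7, -0.8]
grip_width: 0.0004
finger_force: 2.5
```

Call:
jog_arm(
  rows=[
    [0,0.05,0,0.04,0],
    [0,0.1,0,0.07,0],
  ],
)

```text
t: 25.8
position: [0.6514, -0.0139, 0.0862]
ee_rot: [-0.0, 0.949, 0.021, 0.315]
ft_force: [-4.5, 0.2, -1.7]
grip_width: 0.0004
finger_force: 1.8
```

Call:
jog_arm(
  rows=[
    [0,0.03,0,0.03,0],
    [0,0.06,0,0.05,0],
  ],
)

```text
t: 26.05
position: [0.6533, -0.0139, 0.0862]
ee_rot: [-0.0, 0.949, 0.021, 0.315]
ft_force: [-3.3, 0.8, -2.5]
grip_width: 0.0002
finger_force: 2.0
```

Call:
jog_arm(
  rows=[
    [0,0.03,0,0.03,0],
    [0,0.06,0,0.05,0],
  ],
)

```text
t: 26.3
position: [0.6544, -0.0137, 0.0857]
ee_rot: [-0.0, 0.949, 0.022, 0.314]
ft_force: [-15.6, 0.9, 6.4]
grip_width: -0.0
finger_force: 8.1
```

Call:
jog_arm(
  rows=[
    [0,0.03,0,0.02,0],
    [0,0.05,0,0.03,0],
    [0,0.05,0,0.03,0],
  ],
)

```text
t: 26.68
position: [0.6548, -0.0137, 0.0856]
ee_rot: [-0.001, 0.949, 0.022, 0.313]
ft_force: [-23.8, -0.7, 10.1]
grip_width: 0.0002
finger_force: 11.7
```

```bash
python3 -c "
from h import *
st(); b=arm.capture('scene'); print(arm.spot_in('scene','catch'))"
```

```text
26.68 [ 0.6548 -0.0137  0.0856] [-0.149 -0.052  2.169  0.263  0.407  1.167] tz [ 0.595  0.015 -0.804] tx [0.803 0.041 0.595] sum 2.524 F [-23.8  -0.7  10.1]
[]
```

It is firm against the hard stop: 24 N with only 0.4 mm of give, after the drag had fallen off. I back away along the push line.

Call:
jog_arm(
  rows=[
    [0,-0.05,0,-0.04,0],
    [0,-0.2,0,-0.15,0],
    [0,-0.5,0,-0.38,0],
    [0,-1.0,0,-0.75,0],
    [0,-1.6,0,-1.2,0],
    [0,-2.4,0,-1.8,0],
    [0,-3.2,0,-2.4,0],
    [0,-3.6,0,-2.7,0],
    [0,-3.6,0,-3.7,0],
    [0,-3.6,0,-4.7,0],
    [0,-3.6,0,-5.5,0],
    [0,-3.6,0,-5.5,0],
  ],
)

```text
t: 28.28
position: [0.5034, -0.0199, 0.1451]
ee_rot: [0.001, 0.948, 0.021, 0.318]
ft_force: [0.2, 0.2, 0.1]
grip_width: 0.0007
finger_force: 0.0
```

```bash
python3 - <<'E'
from h import *
st(); c=shot('scene'); t=shot('top')
a=cv2.resize(c['image'][130:290,225:425],(600,480)); cv2.imwrite('pics/s5.png',a)
for n,l in (('scene',('jar','tallbox','tape','driver','drawer','face')),('top',('jar','tallbox','tape','driver'))):
    for k in l: print(n,k,[(np.round(b['bbox']).tolist(),round(b['p'],2)) for b in arm.spot_in(n,k)][:2])
E
```

```text
28.27 [ 0.5034 -0.0199  0.1451] [-0.236 -0.583  2.456  0.254  0.654  1.137] tz [ 0.603  0.012 -0.798] tx [0.797 0.041 0.603] sum 2.526 F [0.2 0.2 0.1]
scene jar [([273.0, 208.0, 19.0, 39.0], 0.69), ([264.0, 263.0, 21.0, 36.0], 0.66)]
scene tallbox [([362.0, 145.0, 26.0, 31.0], 0.74)]
scene tape [([237.0, 324.0, 32.0, 24.0], 0.86)]
scene driver [([272.0, 211.0, 18.0, 36.0], 0.68)]
scene drawer []
scene face [([239.0, 323.0, 30.0, 25.0], 0.66)]
top jar [([406.0, 181.0, 21.0, 28.0], 0.57)]
top tallbox [([152.0, 188.0, 40.0, 29.0], 0.74)]
top tape [([467.0, 161.0, 24.0, 31.0], 0.87)]
top driver []
```

View pics/s5.png

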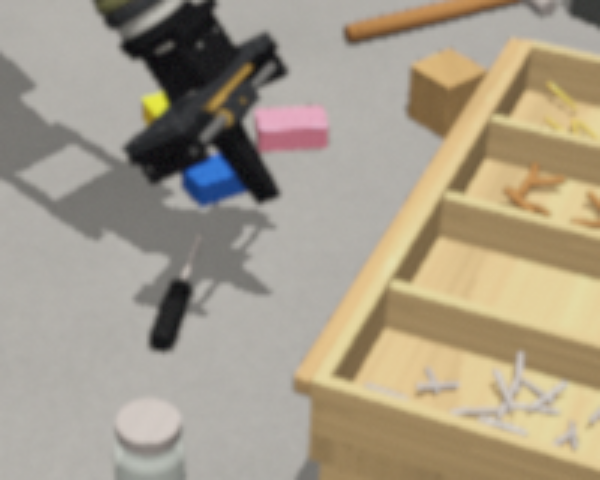

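The drawer is hidden behind the ledge, so it is shut. The jar, tall box, tape and driver stand where they were, and the robot touches nothing.

```bash
python3 -c "
from bench import arm
print(arm.hand_in())"
```

```text
the job is handed in; nothing more can be done
None
```

I handed the job in at about 28 s: the carton lies flat in the front of the drawer, and the drawer is pushed home against its hard stop (about 24 N with almost no give). The catch's click I judged only from the drag falling away just before the stop, and the jar, tall box, tape and driver were not touched.

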